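Load the paper stand, raise its roll carrier to the mark and close the cam lever

ROBOT

A 7-joint arm with a two-finger parallel gripper is mounted at the origin on the work surface. World frame = base frame: x ahead of the robot, y to its left, z up, the work surface at z = 0. Lengths are in mm, angles in rad, forces in N, time in s.
With the tool pointing down it reaches from about 425 to 825 mm from the base axis. Payload 3.6 kg.
Tool frame: the origin (TCP) lies midway between the tips of the shut fingers; the grasp point (between the pads) lies 19 mm behind it (env.pinch_z is the distance from the TCP to the grasp point, in mm); z points along the fingers, y is the line along which they close (so a half turn about z gives the same grasp; the last joint's range is limited). The gripper opens to 85 mm and grips with 20 to 120 N. Pads are 22 mm wide; open, the fingers measure 114 mm over their backs; the gripper's body (76 mm by 85 mm) begins 54 mm behind the grasp point. The pads swing forward as they close: fully open they stand 13 mm farther back than shut.
Start: joints at [1.153, 0.615, -0.013, 1.423, 0.008, 1.103, -0.04], TCP at [248.213, -600.711, 231.297] pointing down, gripper open.
Joint ranges: [-3.12, 3.12], [-0.3, 2.06], [-1.34, 1.32], [0.26, 2.42], [-1.36, 4.5], [0.01, 1.98], [-2.84, 2.84]. Speed limits (rad/s): [2.79, 2.79, 3.14, 3.14, 3.14, 3.14, 3.14].

INTERFACE

Orientations are given as a unit quaternion [w, x, y, z].
In Python, from workcell import sensors, eyes, finish_job, env gives the robot as it stands.
- The arm moves only by the tool carry_out, never from a script. Its argument "increments" is a list of rows, each a list of 7 numbers: the opening, from 0 (shut) to 1 (fully open), then the shift along the tool's x, y, z in m, then the turn, a rotation vector about the tool's x, y, z in rad. In form: [[jaw, tx, ty, tz, ax, ay, az], ...]. A call has 1 to 12 rows; each row is the pose to reach, as a shift and turn from the pose commanded when the call began, along the tool's axes at that moment; what a row does not reach only later rows make up. A row lasts 1/12 s, in which the tool goes at most 41.7 mm and 7.16 degrees, less where a joint would pass 70% of its speed; a pose out of reach is approached as far as the arm can. A call with a gripper value outside its range is refused whole. The fingers move at their own pace and stop on an object; "force" is the grip in N (left out, the last holds). Time passes only in rows, so rows that repeat a pose let the fingers close. It gives the time, the measured TCP pose, the force, the opening and the grip force at its end, in the units of the state.
- sensors.get_obs(): the state, without advancing time (a new reading comes with each control period).
- eyes.snapshot(name): name is "side" or "top" or "wrist"; returns the picture (420x560x3 uint8, red, green, blue); there is no depth.
- eyes.camera_info(name): a dict with "mtx" (3x3 intrinsics, pixels), "origin" and "rotation" of the camera in the world. Camera axes: x right, y down, z forward; pixel columns grow to the right and rows downward; lengths in mm; the calibration is good to about 2 mm. A picture is of the moment at which its call begins: read the wrist's pose just before it. camera_info takes no time and is no camera call; for the wrist camera it gives the pose at the moment of the call.
- finish_job(): hands the job in; it is judged then, once.
The state is a dict: "time": time; "q": joint angles; "joint_velocities": joint speeds; "effort": joint torques, N m; "position": TCP position; "eef_rot": TCP orientation; "contact_force": force on the tool from outside, world axes, zero at the start; "moment": the same for the moment, N m; "opening": finger opening in mm; "grip_force": force on a finger pad.
Only numpy, scipy, OpenCV 4.12 (cv2) and the standard library are available. Lean on these libraries where they do the work, as an engineer would, in place of code of your own. Each camera call takes 0.05 s, during which the arm holds its last target. There are 200 camera calls.

TASK

Reload the order-slip stand on the coffee counter: fit the fresh white paper roll over its upright spindle, lower it (do not drop it) until it rests on the tray, and let go of it. Then take the sliding carrier by the grip end of its red cam lever and do not let go again: raise it until the top edge of the black collar is on the red band of the post and, holding it there, swing the lever fully shut. Leave the core, mug and jar where they stand, and finish still gripping the lever, with the carrier held at the mark.

Things in the scene. Friction and masses are not known exactly. Their poses are not given: they have to be found in the camera images.
- roll_mid (a point): Fresh roll of white order-slip paper, standing upright and loose on the counter: 56 mm across, 57 mm tall, about 0.1 kg, with a brown-lined hole 28 mm across right through. The point is the roll's centre, half-way up (28.5 mm above its underside); z along its axis, up.
- carrier: Roll carrier (black collar, grey arm and tray) of the screwed-down stand. Slides straight up and down, freely, on a steel post; 0.4 kg; sinks back if let go with the lever open. Origin: post's axis, underside of the split collar (36 mm across, 40 mm tall); at the start at its lowest, 30 mm above the counter; rises 140 mm. z up; tray and spindle 115 mm along +y; the lever is on the -x side, facing roughly the robot.
- tray (a point): Centre of the carrier's round tray (84 mm across), on its upper face at the foot of the spindle; 14 mm above the carrier's origin. A seated roll stands on this face with its centre 28.5 mm above this point. Along the far edge of the counter, 60 mm or more beyond the tray, stand fixed holders up to 150 mm tall.
- spindle_tip (a point): Top of the upright steel spindle on the tray: 18 mm across, its last 12 mm tapering to a blunt tip 11 mm across, 72 mm above the tray's face; the roll's hole goes over it.
- collar_top (a point): Centre of the top edge of the carrier's collar, on the post's axis, 40 mm above the carrier's origin. Moves up and down with the carrier.
- mark_mid (a point): Middle of the red band (10 mm tall) round the steel post (18 mm across, its black ball top 244 mm above the counter): the height to which the collar's top edge must be raised, 75 to 120 mm above where it starts. Fixed on the post; the collar slides over it.
- lever (a joint): Red cam lever, rad: 0 = fully shut at its stop (pointing along the carrier's -y), 1.45 = wide open (about -x, away from the post). Swings level about an upright pivot; from above it shuts anticlockwise. Stays where left (about 2 N at its end); below about 0.6 its cam bears on the post: stiffer, up to about 6 N, and clamps the carrier.
- lever_pivot (a point): Upright pivot axis of the lever, on the collar at the lever's mid-height, 28 mm from the post's axis along the carrier's -x.
- lever_grip (a point): Middle of the lever's thick round grip end (upright, 18 mm across, 34 mm tall), 100 mm out from the pivot and at the pivot's height. The lever's blade between pivot and grip end is 9 mm thick and 22 mm tall. The carrier may be lifted by it. Own axes: z up, -y points from the pivot along the lever to its end.
- core: Bystander: empty brown cardboard core, a tube 33 mm across and 57 mm tall with a 29 mm hole, standing upright (used up, not the fresh roll). Origin: centre of its underside. Leave it alone.
- mug: Bystander: white mug, 80 mm across, 90 mm tall. Origin: centre of its underside. Leave it alone.
- jar: Bystander: amber glass jar with a metal cap, 68 mm across, 90 mm tall. Origin: centre of its underside. Leave it alone.
Mind the look-alikes: they are no part of the job. Of the things that look like the part that bears roll_mid, the smallest one is meant.

How it is judged (in metres and radians):
On the way, in this order (a step that is already met when the one before it is completed fails the run):
1. the fresh roll stands on the tray over the spindle, let go, with the lever still open (horizontal distance between roll_mid and tray below 0.009 m and z of roll_mid in the frame of tray between 0.0235 and 0.0335 m and angle between roll_mid's own z axis and vertical below 0.12 rad and contact force between the fingers and roll below 0.1 N and value of joint lever above 0.7 rad), for 0.3 s.
2. the carrier is held at the mark with the lever still open (z of collar_top in the frame of mark_mid between -0.006 and 0.006 m and contact force between the fingers and carrier above 3 N and distance between the grasp point and lever_grip below 0.05 m and value of joint lever above 0.7 rad), for 0.15 s.
3. the lever is shut with the carrier held at the mark (z of collar_top in the frame of mark_mid between -0.006 and 0.006 m and contact force between the fingers and carrier above 3 N and distance between the grasp point and lever_grip below 0.05 m and value of joint lever below 0.1 rad), for 0.2 s.
At the end, for the whole second after the job is handed in: Roll upright on the tray over the spindle (centre within 9 mm, height within 5 mm), not touched; collar's top edge within 6 mm of the band's middle; lever within 0.1 rad of shut; carrier at rest and still gripped (over 3 N, within 50 mm of the lever's grip end) (all of step 3 and horizontal distance between roll_mid and tray below 0.009 m and z of roll_mid in the frame of tray between 0.0235 and 0.0335 m and angle between roll_mid's own z axis and vertical below 0.12 rad and linear speed of carrier below 0.02 m/s and contact force between the fingers and roll below 0.1 N); the arm keeps its last pose, push and grip.
It fails at once if the roll is dropped (moves faster than 0.45 m/s untouched by the fingers) (contact force between the fingers and roll below 0.1 N and contact force between roll and carrier below 0.1 N and linear speed of roll above 0.45 m/s).
It fails at once if the carrier is let go once it has been raised (20 mm or more up, untouched by the fingers) (contact force between the fingers and carrier below 0.05 N and distance of carrier from where it was at the start of the episode above 0.02 m).
It fails at once if the core, mug or jar is pushed more than 30 mm away or knocked over (distance of any of core, mug, jar from where it was at the start of the episode above 0.03 m or angle between any of core, mug, jar's own z axis and vertical above 0.5 rad).
It also fails if it takes over 72 s, if anything falls off the work surface, if the arm or the gripper's body presses on something with over 40 N, if the wrist force passes 120 N, or if a joint passes its speed limit or range.

## Working session

There is one attempt and no reset: what is moved stays moved. The work goes in short steps, Python scripts to look and compute and a tool call to move; the robot and the scene stay as the last step left them, time stands still between calls to the robot, and variables do not carry over. Pictures are saved under pics/ and viewed, at most 10 in all, crops included, and the job is handed in when it is done.

Besides the shell and the picture viewer there is one more tool, called by a JSON object that holds its "fn" and its "kwargs". carry_out: Moves the arm, as the interface text tells. Its arguments: {"type":"object","properties":{"increments":{"type":"array","items":{"type":"array","items":{"type":"number"}}},"force":{"type":"number"}},"required":["increments"]}

```bash
ls; mkdir -p pics; python3 - <<'E'
from workcell import sensors, eyes, env
import cv2,numpy as np
ims=[]
for n in("side","top","wrist"):
    im=eyes.snapshot(n); cv2.imwrite(f"pics/{n}0.png",im[:,:,::-1])
    c=eyes.camera_info(n); print(n,np.round(c["mtx"],1).tolist(),np.round(c["origin"],1),np.round(c["rotation"],3).tolist())
o=sensors.get_obs(); print({k:np.round(v,3).tolist() for k,v in o.items()}, env.pinch_z)
E
```

```text
pics
side [[471.2, 0.0, 267.9], [0.0, 471.2, 216.5], [0.0, 0.0, 1.0]] [333.7 862.5 725.4] [0.052, -0.12, 0.873, -0.47]
top [[444.8, 0.0, 279.2], [0.0, 444.8, 213.9], [0.0, 0.0, 1.0]] [ 405.7  -28.8 1040.4] [-0.053, 0.708, -0.703, 0.044]
wrist [[375.9, 0.0, 277.6], [0.0, 375.9, 215.7], [0.0, 0.0, 1.0]] [ 319.2 -571.7  371.7] [0.126, 0.821, -0.549, -0.086]
{'time': 0.15, 'q': [1.153, 0.616, -0.013, 1.425, 0.008, 1.103, -0.04], 'joint_velocities': [-0.001, -0.003, 0.002, -0.005, -0.001, -0.001, -0.003], 'effort': [0.0, -46.966, 0.259, -17.125, 0.01, 0.007, 0.0], 'position': [247.965, -600.2, 230.405], 'eef_rot': [-0.001, 0.981, 0.195, -0.0], 'contact_force': [0.196, 0.386, -0.741], 'moment': [-0.033, 0.001, 0.02], 'grip_force': 0.0, 'opening': 85.06} 18.700000000000003
```

View pics/side0.png

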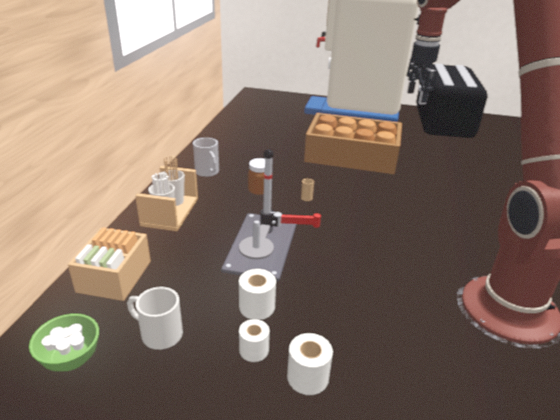

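View pics/top0.png

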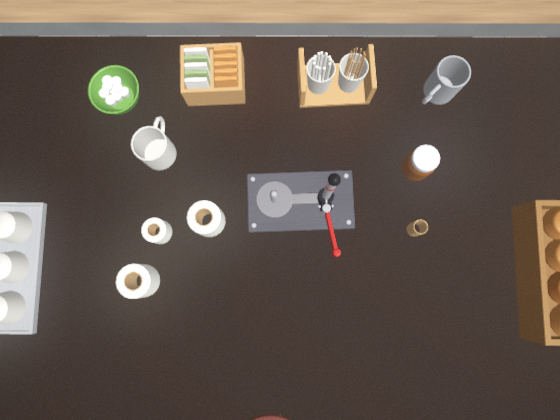

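Top view, things that could be taken for the fresh roll: white rolls at (155,231), (206,218) and (137,281), plus the core (418,228), white mug (155,148) and tray cups at the left edge. The smallest roll, (155,231) in top and (254,340) in side, matches 56 mm (25 px). The stand's post top is at (334,180), the lever grip at (337,253), and the spindle near (274,196).

```bash
cat > h.py <<'E'
import numpy as np,cv2
from scipy.spatial.transform import Rotation as R
from workcell import sensors, eyes, env
def ray(c,uv):
    q=c["rotation"]; M=R.from_quat([q[1],q[2],q[3],q[0]]).as_matrix()
    d=M@np.linalg.inv(c["mtx"])@np.array([uv[0],uv[1],1.]); return np.array(c["origin"],float),d/np.linalg.norm(d)
def plane(c,uv,z):
    o,d=ray(c,uv); return o+d*(z-o[2])/d[2]
def tri(*cu):
    A=0;b=0;rs=[ray(c,u) for c,u in cu]
    for o,d in rs:
        P=np.eye(3)-np.outer(d,d);A=A+P;b=b+P@o
    x=np.linalg.solve(A,b); return x,[np.linalg.norm((np.eye(3)-np.outer(d,d))@(x-o)) for o,d in rs]
def proj(c,X):
    q=c["rotation"]; M=R.from_quat([q[1],q[2],q[3],q[0]]).as_matrix()
    p=np.array(c["mtx"])@(M.T@(np.array(X,float)-c["origin"])); return p[:2]/p[2]
def blobs(im,lo,hi,roi=None,amin=4):
    hsv=cv2.cvtColor(im,cv2.COLOR_RGB2HSV); m=cv2.inRange(hsv,np.array(lo),np.array(hi))
    if roi: k=np.zeros_like(m);k[roi[1]:roi[3],roi[0]:roi[2]]=1;m=m*k
    n,l,s,c=cv2.connectedComponentsWithStats(m)
    return [(np.round(c[i],1).tolist(),s[i].tolist()) for i in range(1,n) if s[i][4]>=amin],m
E
python3 - <<'E'
from h import *
t=cv2.imread("pics/top0.png")[:,:,::-1].copy();s=cv2.imread("pics/side0.png")[:,:,::-1].copy()
for n,im,roi,r2,rc in(("top",t,(140,210,180,250),(240,165,360,260),(405,215,432,242)),("side",s,(235,318,275,362),(225,145,330,275),(298,175,318,203))):
    print(n)
    for nm,lo,hi,r in(("white",(0,0,130),(180,60,255),roi),("brown",(5,70,40),(25,255,220),roi),("red",(0,150,60),(6,255,255),r2),("red2",(172,150,60),(180,255,255),r2),("core",(5,70,40),(25,255,255),rc)):
        print(nm,blobs(im,lo,hi,r)[0])
a=cv2.resize(t[165:265,130:180],(350,350*2//1*1),interpolation=cv2.INTER_CUBIC)[:600]
A=cv2.resize(t[160:265,240:360],None,fx=3.3,fy=2.85*1,interpolation=cv2.INTER_CUBIC)
def cr(im,x,y,w,h,f): return cv2.resize(im[y:y+h,x:x+w],(w*f,h*f),interpolation=cv2.INTER_CUBIC)
out=np.zeros((600,800,3),np.uint8)
for img,(x,y) in((cr(t,140,210,45,40,5),(0,0)),(cr(t,240,165,120,100,4),(0,200)),(cr(s,230,315,50,50,4),(240,0)),(cr(s,225,145,75,130,4),(490,0))):
    h,w=img.shape[:2];h=min(h,600-y);w=min(w,800-x);out[y:y+h,x:x+w]=img[:h,:w]
cv2.imwrite("pics/crop1.png",out[:,:,::-1])
E
```

```text
top
white [([156.8, 230.7], [141, 217, 32, 28, 562])]
brown [([152.6, 229.3], [148, 224, 11, 12, 94])]
red [([332.5, 237.3], [325, 213, 16, 44, 229])]
red2 []
core [([417.1, 227.7], [406, 219, 23, 18, 302])]
side
white [([253.8, 340.1], [238, 318, 32, 44, 1085])]
brown [([253.7, 329.9], [248, 326, 13, 9, 96]), ([271.8, 339.5], [271, 339, 3, 2, 4]), ([272.2, 351.8], [270, 349, 5, 6, 10]), ([269.0, 357.5], [269, 356, 1, 4, 4]), ([271.5, 358.5], [271, 357, 2, 4, 4])]
red [([265.4, 176.6], [264, 176, 4, 2, 5]), ([270.0, 176.8], [269, 176, 3, 2, 4]), ([302.8, 219.1], [282, 213, 39, 14, 340])]
red2 []
core [([306.9, 189.1], [298, 175, 19, 28, 354]), ([316.6, 187.8], [316, 186, 2, 4, 5]), ([316.2, 193.5], [315, 192, 3, 4, 4]), ([316.1, 199.9], [315, 198, 3, 5, 7])]
```

View pics/crop1.png

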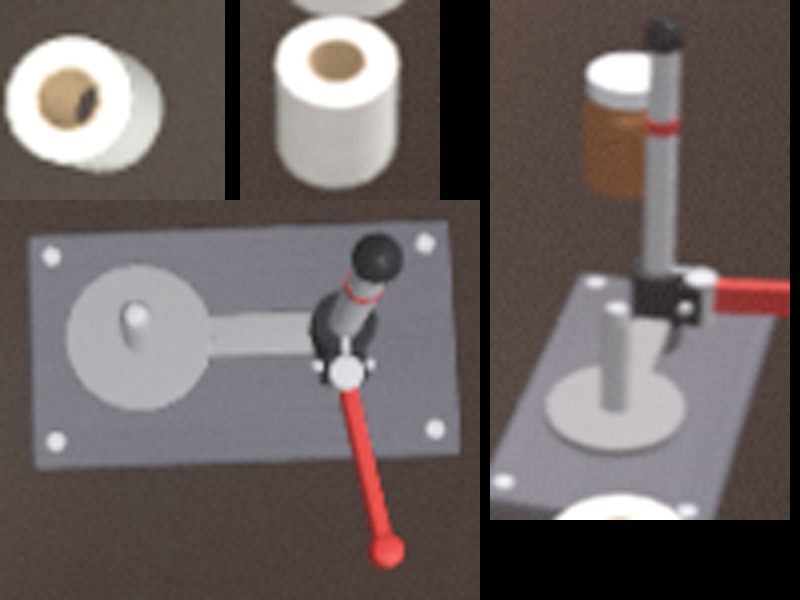

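The crop shows the smallest roll, with its hole at top (153.6,229.8) and side (254.3,330.4). Spindle tip is at top (273.7,193.2) and side (256.7,221.7). The red band is at side (268.5,177), and the lever is wide open, pointing towards the robot.

```bash
python3 - <<'E'
from h import *
T=eyes.camera_info("top");S=eyes.camera_info("side")
for n,a,b,z in(("roll top",(153.6,229.8),(254.3,330.4),57),("spin tip",(273.7,193.2),(256.7,221.7),116),("tray",(274.7,199.2),(256.2,246.7),44),("ball",(334.2,179.5),(268.5,153.7),237),("band",(330.5,188.2),(268.5,177),None),("grip",(336.8,252.7),None,77),("pivot",(326.5,208),None,70)):
    if b: x,r=tri((T,a),(S,b));print(n,x.round(1),np.round(r,1))
    if z: print("   plane top",plane(T,a,z).round(1), "side",plane(S,b,z).round(1) if b else "")
print("collar")
im=cv2.imread("pics/side0.png")[:,:,::-1]
# band height along post column in side image given post xy
s=im[165:190,262:276].astype(int)
print((s[:,:,0]-s[:,:,1]).round()[:, :])
E
```

```text
roll top [504.5 265.3  55.3] [0.6 0.6]
   plane top [503.7 264.7  57. ] side [504.6 266.8  57. ]
spin tip [578.2  -3.7 113.4] [0.3 0.3]
   plane top [577.4  -3.8 116. ] side [577.4  -0.  116. ]
tray [578.4  -4.1  40.6] [0.8 0.8]
   plane top [576.9  -4.3  44. ] side [5.78e+02 2.00e-01 4.40e+01]
ball [ 582.9 -118.6  232.3] [0.6 0.6]
   plane top [ 581.3 -118.2  237. ] side [ 581.2 -109.4  237. ]
band [ 580.1 -117.9  170.1] [1.9 1.9]
   plane top [ 455.1 -140.3   77. ] side 
   plane top [ 553.6 -119.3   70. ] side 
collar
[[  0   0   1   2   0   2   0   3   4   5   7  13  15  16]
 [  0   0   2   2   1   2   2   3   3   4   8  17  12  14]
 [  2   3   2   2   3   0   2   0   4   4   7  14  11  12]
 [  2   2   1   1   2   2   2   2   2   4  11  11  15  16]
 [  1   3   2   5   3   2   3   4   3   4   7  14  13  11]
 [  0   3   2   0   1   4   0   2   2   4   7  13  12  17]
 [  6   5   2   1   2   3   1   2   1   2   9  14  16  14]
 [ 22  25  15   2   2   1   1   0   2   6  14  13  15  15]
 [ 42  52  32   9   4  -1   2   1   3  16  27  16  15  15]
 [ 51  52  48  34  15   4   4  10  19  31 
[... 202 characters left out ...]
7  46  57  68  76  77  79  69  56  34  16  18  11]
 [ 36  28  16  20  26  33  39  33  22  15  14  14  14  14]
 [ 38  25   8   4   4   6   8   6   5   3   8  10  15  13]
 [ 35  27   9   3   4   1   3   1   3   6  10  13  14  15]
 [ 37  27   8   3   1   1   4   3   1   5  11  15  16  14]
 [ 38  26  11   4   2   2   1   3   2   4  11  12  14  16]
 [ 37  27  10   3   2   2   1   1   3   6  14  14  14  15]
 [ 38  27  10   5   2   1   2   1   3   3  11  11  13  18]
 [ 37  26  10   3   1   2   1   2   0   4  13  15  15  14]
 [ 38  27  10   2   2   2   2   2   2   5   7  17  16  14]
 [ 39  25  12   4   3   3   4   1   3   4  10  16  17  14]
 [ 37  27   9   1   2   2   2   2   1   5  11  15  15  15]]
```

```bash
cat >> h.py <<'E'
def rel(x,y,z,yaw):
    """row (m, rad) from measured tool pose to tool-down pose at x,y,z,yaw"""
    o=sensors.get_obs();q=o["eef_rot"];M=R.from_quat([q[1],q[2],q[3],q[0]])
    G=R.from_quat([np.cos(yaw/2),np.sin(yaw/2),0,0])
    d=M.inv().apply(np.array([x,y,z])-o["position"])/1000
    return np.round(np.r_[d,(M.inv()*G).as_rotvec()],3).tolist()
def pose():
    o=sensors.get_obs();q=o["eef_rot"];x=R.from_quat([q[1],q[2],q[3],q[0]]).as_matrix()
    print(round(o["time"],2),np.round(o["position"],1),"yaw",np.arctan2(x[1,0],x[0,0]).round(3),"zax",x[:,2].round(3),"F",np.round(o["contact_force"],1),"open",round(float(o["opening"]),1),"grip",round(float(o["grip_force"]),1),"q",np.round(o["q"],2))
E
python3 - <<'E'
from h import *
pose()
for w in((400,-400,230,.8),(470,-100,230,1.36),(480,100,200,1.78),(504,265,150,2.05)): print(w,rel(*w))
E
```

```text
0.15 [ 248.  -600.2  230.4] yaw 0.392 zax [-0.001  0.002 -1.   ] F [ 0.2  0.4 -0.7] open 85.1 grip 0.0 q [ 1.15  0.62 -0.01  1.42  0.01  1.1  -0.04]
(400, -400, 230, 0.8) [0.217, -0.127, 0.001, -0.002, -0.0, -0.408]
(470, -100, 230, 1.36) [0.396, -0.377, 0.001, -0.002, -0.001, -0.968]
(480, 100, 200, 1.78) [0.482, -0.558, 0.032, -0.002, -0.001, -1.388]
(504, 265, 150, 2.05) [0.567, -0.702, 0.082, -0.002, -0.002, -1.658]
```

{"fn": "carry_out", "kwargs": {"increments": [[1,0.036,-0.021,0,0,0,-0.07],[1,0.072,-0.042,0,0,0,-0.14],[1,0.108,-0.063,0,0,0,-0.2],[1,0.145,-0.085,0,0,0,-0.27],[1,0.181,-0.106,0,0,0,-0.34],[1,0.217,-0.127,0,0,0,-0.41],[1,0.243,-0.158,0,0,0,-0.49],[1,0.268,-0.19,0,0,0,-0.57],[1,0.294,-0.222,0,0,0,-0.65],[1,0.32,-0.255,0,0,0,-0.73],[1,0.345,-0.29,0,0,0,-0.81],[1,0.37,-0.325,0,0,0,-0.88]]}}

```text
time: 1.15
position: [465.3, -160.1, 231.3]
eef_rot: [-0.0, 0.803, 0.595, -0.0]
contact_force: [1.4, 0.5, -0.2]
opening: 85.4
grip_force: 0.0
```

```bash
python3 - <<'E'
from h import *
pose()
for w in((470,-100,230,1.36),(480,100,200,1.78),(504,265,130,2.05)): print(w,rel(*w))
E
```

```text
1.15 [ 465.3 -160.1  231.3] yaw 1.275 zax [-0. -0. -1.] F [ 1.4  0.5 -0.2] open 85.4 grip 0.0 q [ 0.51  0.39 -0.31  1.86  0.15  0.92 -0.16]
(470, -100, 230, 1.36) [0.059, -0.013, 0.001, -0.0, 0.0, -0.085]
(480, 100, 200, 1.78) [0.253, -0.062, 0.031, -0.0, 0.0, -0.505]
(504, 265, 130, 2.05) [0.418, -0.087, 0.101, -0.0, 0.0, -0.775]
```

{"fn": "carry_out", "kwargs": {"increments": [[1,0.035,-0.008,0,0,0,-0.07],[1,0.07,-0.017,0,0,0,-0.14],[1,0.105,-0.026,0.005,0,0,-0.21],[1,0.14,-0.035,0.01,0,0,-0.28],[1,0.175,-0.044,0.015,0,0,-0.35],[1,0.21,-0.053,0.02,0,0,-0.42],[1,0.25,-0.062,0.03,0,0,-0.5],[1,0.29,-0.068,0.04,0,0,-0.57],[1,0.33,-0.074,0.05,0,0,-0.64],[1,0.37,-0.08,0.065,0,0,-0.71],[1,0.405,-0.085,0.08,0,0,-0.76],[1,0.418,-0.087,0.09,0,0,-0.775]]}}

```text
time: 2.15
position: [504.1, 270.2, 140.2]
eef_rot: [-0.002, 0.517, 0.856, 0.002]
contact_force: [1.5, 1.1, -0.4]
opening: 85.3
grip_force: 0.0
```

```bash
python3 - <<'E'
from h import *
pose()
c=eyes.camera_info("wrist"); im=eyes.snapshot("wrist"); cv2.imwrite("pics/w1.png",im[:,:,::-1])
print(c["origin"],proj(c,(504,265,57)))
for z in(60,12): print(rel(504,265,z,2.05))
E
```

```text
2.15 [504.1 270.2 140.2] yaw 2.056 zax [-0.001  0.006 -1.   ] F [ 1.5  1.1 -0.4] open 85.3 grip 0.0 q [-0.22  0.64 -0.5   1.75  0.39  0.84 -0.41]
[468.11642766 336.85890455 281.90958512] [274.44843695 231.5890093 ]
[-0.005, -0.001, 0.078, -0.001, -0.006, 0.006]
[-0.006, -0.001, 0.126, -0.001, -0.006, 0.006]
```

View pics/w1.png

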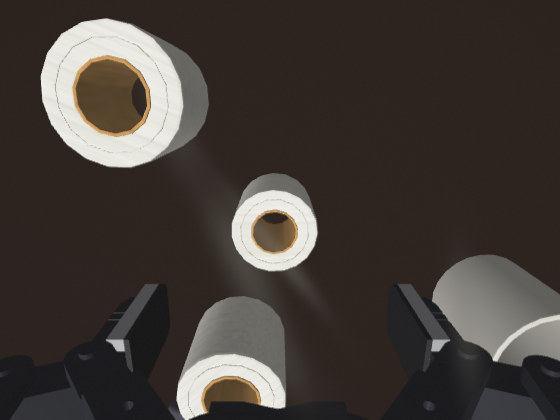

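The wrist view has the chosen roll's hole at (274,231), where it was predicted. The bigger rolls are at (112,95) and (232,395), and both jaws are clear.

{"fn": "carry_out", "kwargs": {"increments": [[1,-0.005,-0.001,0.02,0,-0.006,0.006],[1,-0.005,-0.001,0.04,0,-0.006,0.006],[1,-0.005,-0.001,0.06,0,-0.006,0.006],[1,-0.005,-0.001,0.08,0,-0.006,0.006],[1,-0.005,-0.001,0.1,0,-0.006,0.006],[1,-0.006,-0.001,0.115,0,-0.006,0.006],[1,-0.006,-0.001,0.124,0,-0.006,0.006],[1,-0.006,-0.001,0.124,0,-0.006,0.006],[1,-0.006,-0.001,0.124,0,-0.006,0.006],[1,-0.006,-0.001,0.124,0,-0.006,0.006]]}}

```text
time: 3.03
position: [507.9, 257.5, 18.4]
eef_rot: [0.003, 0.523, 0.852, -0.001]
contact_force: [-0.0, 0.0, 1.2]
opening: 85.6
grip_force: 0.0
```

```bash
python3 - <<'E'
from h import *
pose(); print(rel(504,265,14,2.05))
E
```

```text
3.03 [507.9 257.5  18.4] yaw 2.04 zax [ 0.004 -0.004 -1.   ] F [-0.   0.   1.2] open 85.6 grip 0.0 q [-0.28  0.81 -0.38  1.84  0.51  0.59 -0.51]
[0.008, -0.0, 0.004, 0.002, 0.006, -0.01]
```

{"fn": "carry_out", "kwargs": {"increments": [[1,0.008,0,0.004,0.002,0.006,-0.01],[1,0.008,0,0.004,0.002,0.006,-0.01],[1,0.008,0,0.004,0.002,0.006,-0.01],[0.5,0.008,0,0.004,0.002,0.006,-0.01],[0.4,0.008,0,0.004,0.002,0.006,-0.01],[0.4,0.008,0,0.004,0.002,0.006,-0.01],[0.4,0.008,0,0.004,0.002,0.006,-0.01],[0.4,0.008,0,0.004,0.002,0.006,-0.01],[0.4,0.008,0,0.004,0.002,0.006,-0.01],[0.4,0.008,0,0.004,0.002,0.006,-0.01]], "force": 30}}

```text
time: 3.87
position: [504.0, 264.5, 13.6]
eef_rot: [-0.0, 0.519, 0.855, -0.0]
contact_force: [1.2, -0.0, 3.0]
opening: 53.9
grip_force: 32.8
```

```bash
python3 - <<'E'
from h import *
pose(); print(rel(504,265,14,2.05))
for w in((504,265,150,2.05),(540,130,170,1.8),(577.5,-4,165,1.57)): print(w,rel(*w))
E
```

```text
3.87 [504.  264.5  13.6] yaw 2.051 zax [-0.001 -0.001 -1.   ] F [ 1.2 -0.   3. ] open 53.9 grip 32.8 q [-0.29  0.81 -0.38  1.84  0.51  0.58 -0.51]
[0.0, 0.0, -0.0, -0.001, 0.0, 0.001]
(504, 265, 150, 2.05) [0.0, 0.0, -0.136, -0.001, 0.0, 0.001]
(540, 130, 170, 1.8) [-0.136, -0.03, -0.156, -0.001, 0.0, 0.251]
(577.5, -4, 165, 1.57) [-0.272, -0.059, -0.151, -0.001, 0.0, 0.481]
```

{"fn": "carry_out", "kwargs": {"increments": [[0.4,0,0,-0.015,0,0,0],[0.4,0,0,-0.035,0,0,0],[0.4,0,0,-0.06,0,0,0],[0.4,0,0,-0.085,0,0,0],[0.4,0,0,-0.11,0,0,0],[0.4,0,0,-0.13,0,0,0],[0.4,-0.025,-0.005,-0.15,0,0,0.05],[0.4,-0.05,-0.011,-0.156,0,0,0.1],[0.4,-0.08,-0.018,-0.156,0,0,0.15],[0.4,-0.11,-0.024,-0.156,0,0,0.2],[0.4,-0.136,-0.03,-0.156,0,0,0.25]]}}

```text
time: 4.78
position: [539.9, 127.4, 168.8]
eef_rot: [-0.0, 0.623, 0.782, -0.002]
contact_force: [0.9, -0.5, -0.8]
opening: 54.2
grip_force: 32.5
```

{"fn": "carry_out", "kwargs": {"increments": [[0.4,-0.02,0,0,0,0,0.04],[0.4,-0.045,0,0,0,0,0.08],[0.4,-0.07,0,0,0,0,0.12],[0.4,-0.095,0.001,0,0,0,0.16],[0.4,-0.115,0.001,0,0,0,0.2],[0.4,-0.13,0.001,0,0,0,0.23],[0.4,-0.135,0.001,0,0,0,0.23],[0.4,-0.135,0.001,0,0,0,0.23],[0.4,-0.135,0.001,0,0,0,0.23],[0.4,-0.135,0.001,0,0,0,0.23]]}}

```text
time: 5.62
position: [571.4, 1.3, 169.4]
eef_rot: [-0.001, 0.706, 0.708, -0.0]
contact_force: [-0.4, 0.8, -0.9]
opening: 54.3
grip_force: 32.5
```

```bash
python3 - <<'E'
from h import *
pose(); print(rel(577.5,-4,165,1.57))
out=[]
for n in("side","top","wrist"):
    c=eyes.camera_info(n);im=eyes.snapshot(n);cv2.imwrite(f"pics/{n}2.png",im[:,:,::-1])
    print(n,proj(c,(577.5,-4,116)).round(1),proj(c,(577.5,-4,44)).round(1))
    if n=="wrist": out.append(cv2.resize(im,(533,400)))
    else:
        u,v=proj(c,(577.5,-4,116)).astype(int); k=im[v-45:v+55,u-66:u+67]; out.append(cv2.resize(k,(266,200),interpolation=cv2.INTER_CUBIC))
o=np.zeros((400,800,3),np.uint8);o[:,:533]=out[2];o[:200,533:799]=out[0];o[200:,533:799]=out[1]
cv2.imwrite("pics/c2.png",o[:,:,::-1])
E
```

```text
5.62 [571.4   1.3 169.4] yaw 1.574 zax [-0.002  0.001 -1.   ] F [-0.4  0.8 -0.9] open 54.3 grip 32.5 q [ 0.21  0.59 -0.4   1.72  0.28  0.89 -0.3 ]
[-0.005, 0.006, 0.004, -0.002, -0.001, 0.004]
side [257.2 220.8] [256.9 245.7]
top [273.8 193.2] [274.6 199. ]
wrist [288.9 249.2] [286.4 211.7]
```

View pics/c2.png

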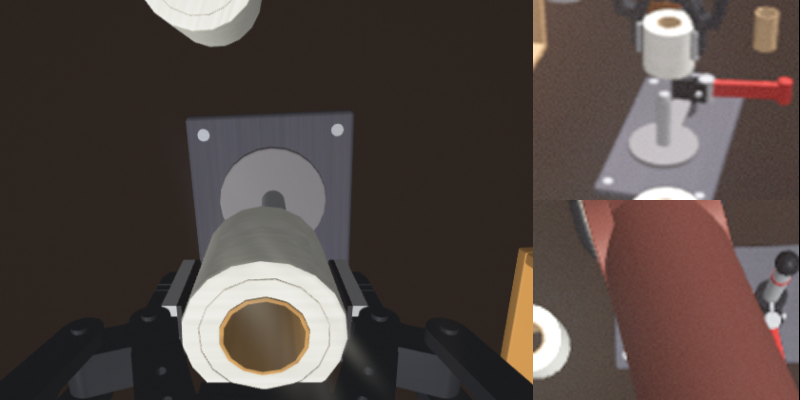

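The wrist view shows the roll held straight over the tray, with the spindle foot behind it at full-image (286,205). Side and top agree, so next I'll check the tray's rim against the prediction.

```bash
python3 - <<'E'
from h import *
c=eyes.camera_info("wrist");im=cv2.imread("pics/wrist2.png")[:,:,::-1]
P=np.array([proj(c,(577.5+42*np.cos(a),-4+42*np.sin(a),44)) for a in np.linspace(0,6.28,200)])
print("pred top",P[:,1].min(),"x",P[:,0].min(),P[:,0].max(), "row at x-ext",P[P[:,0].argmin(),1])
g=im.astype(int).sum(2)//3
print("col286",g[145:165,286].tolist()); print("row200",[(u,int(g[200,u])) for u in list(range(222,240))+list(range(334,352))])
# roll top ring: top face centre vs prediction
o=sensors.get_obs();p=o["position"];print("roll top pred",proj(c,(p[0],p[1],p[2]-13.6+57)),"seen ~",(265*1.05,335*1.05))
s=cv2.imread("pics/side2.png")[:,:,::-1];S=eyes.camera_info("side")
print("side pred roll top",proj(S,(p[0],p[1],p[2]+43.4)),"bottom",proj(S,(p[0],p[1],p[2]-13.6)))
b,_=blobs(s,(5,70,60),(25,255,220),(245,160,275,200)); print(b)
E
```

```text
pred top 154.4331914419458 x 229.61697044363666 342.97732665488843 row at x-ext 208.3732001995093
col286 [85, 85, 85, 85, 85, 85, 86, 86, 86, 65, 71, 114, 127, 130, 131, 131, 131, 132, 132, 132]
row200 [(222, 86), (223, 85), (224, 87), (225, 88), (226, 89), (227, 89), (228, 89), (229, 89), (230, 88), (231, 85), (232, 135), (233, 139), (234, 139), (235, 139), (236, 138), (237, 138), (238, 139), (239, 138), (334, 128), (335, 128), (336, 128), (337, 127), (338, 127), (339, 127), (340, 120), (341, 94), (342, 88), (343, 86), (344, 88), (345, 88), (346, 87), (347, 86), (348, 86), (349, 87), (350, 88), (351, 86)]
roll top pred [278.0640126  355.50779559] seen ~ (278.25, 351.75)
side pred roll top [259.56726522 185.53924602] bottom [259.27689684 207.57433823]
[([254.8, 177.1], [248, 175, 17, 7, 69]), ([258.5, 185.6], [254, 184, 10, 4, 34])]
```

{"fn": "carry_out", "kwargs": {"increments": [[0.4,-0.005,0.006,0.004,-0.002,-0.001,0.004],[0.4,-0.005,0.006,0.004,-0.002,-0.001,0.004],[0.4,-0.005,0.006,0.004,-0.002,-0.001,0.004],[0.4,-0.005,0.006,0.004,-0.002,-0.001,0.004]]}}

```text
time: 6.1
position: [577.8, -6.2, 165.2]
eef_rot: [0.001, 0.709, 0.706, -0.001]
contact_force: [-1.1, 0.2, -1.2]
opening: 54.2
grip_force: 32.5
```

```bash
python3 - <<'E'
from h import *
pose()
for z in (165,132,62,58): print(z,rel(577.5,-4,z,1.57))
E
```

```text
6.1 [577.8  -6.2 165.2] yaw 1.567 zax [-0.    -0.002 -1.   ] F [-1.1  0.2 -1.2] open 54.2 grip 32.5 q [ 0.22  0.6  -0.39  1.71  0.28  0.88 -0.3 ]
165 [0.002, -0.0, 0.0, -0.0, 0.002, -0.003]
132 [0.002, -0.0, 0.033, -0.0, 0.002, -0.003]
62 [0.002, -0.0, 0.103, -0.0, 0.002, -0.003]
58 [0.002, -0.0, 0.107, -0.0, 0.002, -0.003]
```

{"fn": "carry_out", "kwargs": {"increments": [[0.4,0.002,0,0.01,0,0.002,-0.003],[0.4,0.002,0,0.02,0,0.002,-0.003],[0.4,0.002,0,0.03,0,0.002,-0.003],[0.4,0.002,0,0.04,0,0.002,-0.003],[0.4,0.002,0,0.05,0,0.002,-0.003],[0.4,0.002,0,0.06,0,0.002,-0.003],[0.4,0.002,0,0.07,0,0.002,-0.003],[0.4,0.002,0,0.08,0,0.002,-0.003],[0.4,0.002,0,0.09,0,0.002,-0.003],[0.4,0.002,0,0.098,0,0.002,-0.003],[0.4,0.002,0,0.102,0,0.002,-0.003],[0.4,0.002,0,0.102,0,0.002,-0.003]]}}

```text
time: 7.1
position: [577.2, -4.4, 62.2]
eef_rot: [-0.001, 0.707, 0.707, -0.001]
contact_force: [0.0, 1.2, -1.1]
opening: 53.9
grip_force: 32.5
```

```bash
python3 - <<'E'
from h import *
pose()
for z in (57.5,): print(z,rel(577.5,-4,z,1.57))
E
```

```text
7.1 [577.2  -4.4  62.2] yaw 1.57 zax [-0.002  0.    -1.   ] F [ 0.   1.2 -1.1] open 53.9 grip 32.5 q [ 0.17  0.74 -0.33  1.8   0.36  0.67 -0.36]
57.5 [0.0, 0.0, 0.005, -0.002, -0.0, -0.0]
```

Slow final descent, watching the vertical force.

{"fn": "carry_out", "kwargs": {"increments": [[0.4,0,0,0.001,0,0,0],[0.4,0,0,0.002,0,0,0],[0.4,0,0,0.003,0,0,0],[0.4,0,0,0.004,0,0,0],[0.4,0,0,0.005,0,0,0],[0.4,0,0,0.005,0,0,0],[0.4,0,0,0.005,0,0,0]]}}

```text
time: 7.68
position: [577.9, -4.4, 58.5]
eef_rot: [0.0, 0.707, 0.707, 0.0]
contact_force: [-0.0, 0.7, -0.4]
opening: 54.5
grip_force: 32.5
```

```bash
python3 -c "
from h import *
pose()"
```

```text
7.68 [577.9  -4.4  58.5] yaw 1.57 zax [ 0.  0. -1.] F [-0.   0.7 -0.4] open 54.5 grip 32.5 q [ 0.17  0.74 -0.32  1.8   0.36  0.66 -0.36]
```

{"fn": "carry_out", "kwargs": {"increments": [[0.4,0,0,0.001,0,0,0],[0.4,0,0,0.002,0,0,0],[0.4,0,0,0.002,0,0,0],[0.4,0,0,0.002,0,0,0]]}}

```text
time: 8.02
position: [578.1, -4.3, 57.6]
eef_rot: [0.0, 0.707, 0.707, 0.0]
contact_force: [-1.1, 0.0, 4.7]
opening: 54.5
grip_force: 33.1
```

The contact force rose to about 5 N at the expected seated height, so the roll is on the tray. I'll open and back off straight up.

{"fn": "carry_out", "kwargs": {"increments": [[0.7,0,0,0,0,0,0],[0.85,0,0,0,0,0,0],[1,0,0,0,0,0,0],[1,0,0,0,0,0,0],[1,0,0,0,0,0,0],[1,0,0,-0.01,0,0,0],[1,0,0,-0.03,0,0,0],[1,0,0,-0.06,0,0,0],[1,0,0,-0.09,0,0,0],[1,0,0,-0.12,0,0,0],[1,0,0,-0.14,0,0,0],[1,0,0,-0.14,0,0,0]]}}

```text
time: 9.02
position: [580.9, -3.7, 202.3]
eef_rot: [0.004, 0.707, 0.707, 0.004]
contact_force: [0.3, 0.6, 0.3]
opening: 85.0
grip_force: 0.0
```

```bash
python3 - <<'E'
from h import *
pose()
for w in((500,-80,190,1.0),(455,-140,180,.21)): print(w,rel(*w))
E
```

```text
9.02 [580.9  -3.7 202.3] yaw 1.57 zax [ 0.011  0.001 -1.   ] F [0.3 0.6 0.3] open 85.0 grip 0.0 q [ 0.23  0.56 -0.41  1.67  0.26  0.95 -0.28]
(500, -80, 190, 1.0) [-0.076, -0.081, 0.011, 0.011, -0.004, 0.57]
(455, -140, 180, 0.21) [-0.136, -0.126, 0.021, 0.009, -0.008, 1.36]
```

{"fn": "carry_out", "kwargs": {"increments": [[1,0,-0.03,0.002,0,0,0.08],[1,0,-0.065,0.004,0,0,0.2],[1,-0.005,-0.1,0.006,0,0,0.32],[1,-0.015,-0.12,0.008,0,0,0.44],[1,-0.03,-0.126,0.01,0,0,0.56],[1,-0.05,-0.126,0.012,0,0,0.68],[1,-0.07,-0.126,0.015,0,0,0.8],[1,-0.09,-0.126,0.018,0,0,0.92],[1,-0.11,-0.126,0.02,0,0,1.04],[1,-0.125,-0.126,0.02,0,0,1.16],[1,-0.136,-0.126,0.02,0,0,1.28],[1,-0.136,-0.126,0.02,0,0,1.36]]}}

```text
time: 10.02
position: [451.1, -143.2, 176.3]
eef_rot: [0.001, 0.995, 0.1, -0.0]
contact_force: [-0.5, -0.7, -0.2]
opening: 85.6
grip_force: 0.0
```

{"fn": "carry_out", "kwargs": {"increments": [[1,0,0,0,0,0,0],[1,0,0,0,0,0,0],[1,0,0,0,0,0,0]]}}

```text
time: 10.27
position: [451.6, -139.5, 176.3]
eef_rot: [-0.0, 0.994, 0.106, 0.0]
contact_force: [0.3, -0.2, -0.5]
opening: 85.3
grip_force: 0.0
```

```bash
python3 - <<'E'
from h import *
pose()
out=[];C={}
for n in("side","wrist"):
    c=eyes.camera_info(n);im=eyes.snapshot(n);cv2.imwrite(f"pics/{n}3.png",im[:,:,::-1]);C[n]=(c,im)
    print(n,"grip",proj(c,(455,-140,73)).round(1),"piv",proj(c,(553,-119,56)).round(1))
    print([b for b in blobs(im,(0,150,60),(6,255,255),None,15)[0]])
s=C["side"][1][140:280,205:335]
o=np.zeros((420,800,3),np.uint8);o[:300,:400]=cv2.resize(C["wrist"][1],(400,300));o[:,402:792]=cv2.resize(s,(390,420),interpolation=cv2.INTER_CUBIC)
cv2.imwrite("pics/c3.png",o[:,:,::-1])
E
```

```text
10.27 [ 451.6 -139.5  176.3] yaw 0.213 zax [-0.     0.001 -1.   ] F [ 0.3 -0.2 -0.5] open 85.3 grip 0.0 q [ 0.28  0.42 -0.04  1.99  0.02  0.74 -1.13]
side grip [318.3 213.8] piv [278.5 217.6]
[([303.0, 219.2], [282, 213, 39, 14, 328])]
wrist grip [278.4 210.3] piv [278.6  53.2]
[([281.3, 150.1], [269, 66, 26, 152, 2051])]
```

View pics/c3.png

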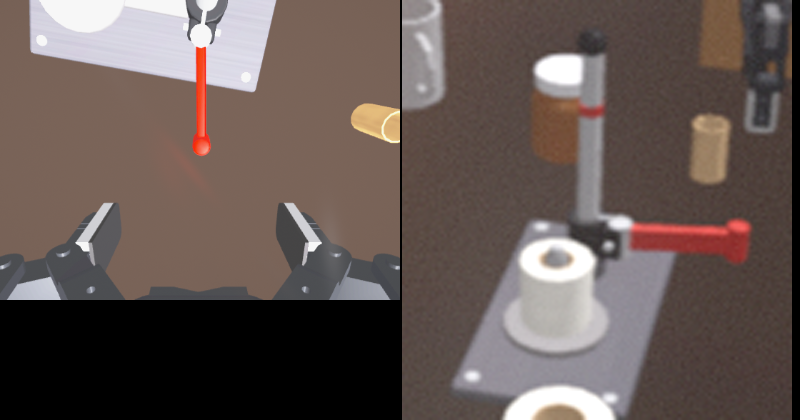

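The roll stands seated on the tray with the spindle tip through its hole. The lever grip end is at side (317,220) and wrist (281,204), and the jaw axis is square to the lever.

```bash
python3 - <<'E'
from h import *
T=eyes.camera_info("top");S=eyes.camera_info("side");W=eyes.camera_info("wrist")
w=cv2.imread("pics/wrist3.png")[:,:,::-1]
b,m=blobs(w,(0,150,60),(6,255,255),None,15)
for r in range(60,222,8):
    x=np.where(m[r])[0]; 
    if len(x): print(r,x.min(),x.max(),end=" | ")
print()
print(tri((T,(336.8,252.7)),(S,(317,220.3)),(W,(281.5,205))))
print(tri((S,(317,220.3)),(W,(281.5,205))))
print(tri((T,(336.8,252.7)),(W,(281.5,205))))
for z in(40,50,60,70):
  print(z,"top",plane(T,(336.8,252.7),z).round(1),"w",plane(W,(281.5,205),z).round(1),"s",plane(S,(317,220.3),z).round(1))
E
```

```text
68 275 287 | 76 275 287 | 84 275 287 | 92 275 287 | 100 275 287 | 108 275 287 | 116 275 287 | 124 275 288 | 132 275 288 | 140 275 288 | 148 275 288 | 156 275 288 | 164 275 288 | 172 275 288 | 180 275 288 | 188 273 290 | 196 270 293 | 204 269 294 | 212 272 292 | 
(array([ 455.59770906, -142.67049492,   52.18968892]), [np.float64(0.9405059153316621), np.float64(1.5631585131002104), np.float64(2.1503640046205414)])
(array([ 455.17226923, -142.26048892,   52.23121367]), [np.float64(1.8071898622145495), np.float64(1.807189862214463)])
(array([ 455.92346693, -142.14720306,   61.38860906]), [np.float64(0.04120165323828484), np.float64(0.04120165323830439)])
40 top [ 457.  -144.6   40. ] w [ 450.  -143.7   40. ] s [ 459.  -159.2   40. ]
50 top [ 456.5 -143.4   50. ] w [ 452.8 -143.    50. ] s [ 457.1 -144.3   50. ]
60 top [ 456.  -142.3   60. ] w [ 455.5 -142.3   60. ] s [ 455.3 -129.4   60. ]
70 top [ 455.5 -141.1   70. ] w [ 458.3 -141.6   70. ] s [ 453.5 -114.5   70. ]
```

```bash
python3 -c "
from h import *
print(rel(455.5,-142,36,.213))"
```

```text
[0.003, 0.003, 0.14, -0.001, -0.0, -0.001]
```

{"fn": "carry_out", "kwargs": {"increments": [[1,0.003,0.003,0.025,0,0,0],[1,0.003,0.003,0.05,0,0,0],[1,0.003,0.003,0.075,0,0,0],[1,0.003,0.003,0.1,0,0,0],[1,0.003,0.003,0.12,0,0,0],[1,0.003,0.003,0.135,0,0,0],[1,0.003,0.003,0.14,0,0,0],[1,0.003,0.003,0.14,0,0,0],[1,0.003,0.003,0.14,0,0,0],[1,0.003,0.003,0.14,0,0,0]]}}

```text
time: 11.2
position: [456.1, -142.7, 37.3]
eef_rot: [0.0, 0.994, 0.105, 0.001]
contact_force: [0.1, -0.4, 0.3]
opening: 85.3
grip_force: 0.0
```

```bash
python3 - <<'E'
from h import *
pose();print(rel(455.5,-142,36,.213))
c=eyes.camera_info("wrist");im=eyes.snapshot("wrist");cv2.imwrite("pics/w4.png",im[:,:,::-1])
b,m=blobs(im,(0,150,60),(6,255,255),None,30);print(b)
for r in range(150,420,15):
    x=np.where(m[r])[0]
    if len(x): print(r,x.min(),x.max(),end=" | ")
print(proj(c,(455.5,-142,72)))
E
```

```text
11.2 [ 456.1 -142.7   37.3] yaw 0.21 zax [ 0.002 -0.    -1.   ] F [ 0.1 -0.4  0.3] open 85.3 grip 0.0 q [ 0.27  0.66 -0.02  2.1   0.04  0.38 -1.14]
[-0.0, -0.001, 0.001, 0.001, -0.002, -0.003]
[([272.4, 206.6], [244, 40, 69, 309, 9986])]
150 258 286 | 165 258 286 | 180 258 286 | 195 259 286 | 210 259 286 | 225 259 286 | 240 260 286 | 255 260 287 | 270 245 295 | 285 246 306 | 300 250 297 | 315 250 299 | 330 251 298 | 345 262 287 | [273.34592673 340.14607283]
```

View pics/w4.png

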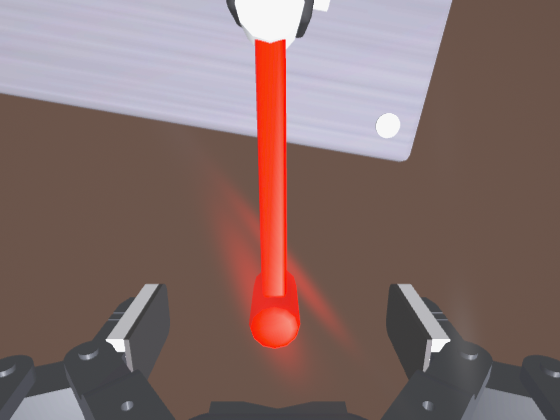

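The lever's grip end sits centred between the jaws, its top at (274,324), about 15 px short of prediction. I'll triangulate it from the two wrist views.

```bash
python3 - <<'E'
from h import *
W=eyes.camera_info("wrist");p=sensors.get_obs()["position"]
W3={k:np.array(v) for k,v in W.items()};W3["origin"]=np.array(W["origin"])+np.array([451.6,-139.5,176.3])-p
print(tri((W3,(281.5,205)),(W,(274.5,324))))
T=eyes.camera_info("top");print(tri((T,(336.8,252.7)),(W,(274.5,324))))
for z in(60,66,72):print(z,plane(W,(274.5,324),z).round(1))
E
```

```text
(array([ 457.20350877, -141.96299234,   65.27458137]), [np.float64(0.0675815891313339), np.float64(0.06758158913134148)])
(array([ 455.84376842, -142.10376889,   63.14898206]), [np.float64(0.200019923069295), np.float64(0.20001992306934577)])
60 [ 453.8 -142.7   60. ]
66 [ 457.7 -141.9   66. ]
72 [ 461.6 -141.2   72. ]
```

{"fn": "carry_out", "kwargs": {"increments": [[1,0.001,-0.001,0.006,0,0,0],[1,0.001,-0.001,0.006,0,0,0],[0.5,0.001,-0.001,0.006,0,0,0],[0.1,0.001,-0.001,0.006,0,0,0],[0.1,0.001,-0.001,0.006,0,0,0],[0.1,0.001,-0.001,0.006,0,0,0],[0.1,0.001,-0.001,0.006,0,0,0],[0.1,0.001,-0.001,0.006,0,0,0],[0.1,0.001,-0.001,0.006,0,0,0],[0.1,0.001,-0.001,0.006,0,0,0],[0.1,0.001,-0.001,0.006,0,0,0],[0.1,0.001,-0.001,0.006,0,0,0]], "force": 80}}

```text
time: 12.25
position: [456.0, -141.4, 30.5]
eef_rot: [-0.0, 0.995, 0.105, 0.0]
contact_force: [-0.1, 0.4, 2.4]
opening: 16.4
grip_force: 77.9
```

```bash
python3 -c "
from h import *
pose()"
```

```text
12.25 [ 456.  -141.4   30.5] yaw 0.21 zax [ 0.  0. -1.] F [-0.1  0.4  2.4] open 16.4 grip 77.9 q [ 0.27  0.68 -0.02  2.1   0.04  0.36 -1.14]
```

{"fn": "carry_out", "kwargs": {"increments": [[0.1,0,0,-0.004,0,0,0],[0.1,0,0,-0.01,0,0,0],[0.1,0,0,-0.018,0,0,0],[0.1,0,0,-0.026,0,0,0],[0.1,0,0,-0.034,0,0,0],[0.1,0,0,-0.042,0,0,0],[0.1,0,0,-0.05,0,0,0],[0.1,0,0,-0.058,0,0,0],[0.1,0,0,-0.066,0,0,0],[0.1,0,0,-0.074,0,0,0],[0.1,0,0,-0.08,0,0,0],[0.1,0,0,-0.08,0,0,0]]}}

```text
time: 13.25
position: [456.1, -141.4, 111.6]
eef_rot: [0.0, 0.995, 0.105, 0.001]
contact_force: [1.5, 0.1, -4.2]
opening: 16.2
grip_force: 78.2
```

{"fn": "carry_out", "kwargs": {"increments": [[0.1,0,0,0,0,0,0],[0.1,0,0,0,0,0,0]]}}

```text
time: 13.42
position: [456.0, -141.4, 110.3]
eef_rot: [-0.0, 0.995, 0.105, 0.0]
contact_force: [1.1, -1.4, -5.5]
opening: 16.1
grip_force: 78.1
```

```bash
python3 - <<'E'
from h import *
pose()
S=eyes.camera_info("side");im=eyes.snapshot("side");cv2.imwrite("pics/s5.png",im[:,:,::-1])
T=eyes.camera_info("top");it=eyes.snapshot("top");cv2.imwrite("pics/t5.png",it[:,:,::-1])
o=np.zeros((600,800,3),np.uint8)
o[:,:390]=cv2.resize(im[140:240,235:300],(390,600),interpolation=cv2.INTER_CUBIC)
o[:400,396:796]=cv2.resize(it[160:260,270:370],(400,400),interpolation=cv2.INTER_CUBIC)
cv2.imwrite("pics/c5.png",o[:,:,::-1])
for z in(146,148,150,152,168,173,178): print(z,proj(S,(581+ (-2),-118+0,z)).round(1), "front", proj(S,(578,-109.5,z)).round(1),"collar front",proj(S,(576,-100.5,z)).round(1))
print(im[165:200,268].tolist())
E
```

```text
13.42 [ 456.  -141.4  110.3] yaw 0.21 zax [ 0.  0. -1.] F [ 1.1 -1.4 -5.5] open 16.1 grip 78.1 q [ 0.28  0.53 -0.03  2.05  0.03  0.57 -1.14]
146 [269.5 185.8] front [269.  187.5] collar front [268.8 189.4]
148 [269.5 185.1] front [269.  186.8] collar front [268.8 188.7]
150 [269.5 184.4] front [269.  186.1] collar front [268.8 188. ]
152 [269.5 183.7] front [269.  185.4] collar front [268.9 187.3]
168 [269.7 178. ] front [269.2 179.6] collar front [269.  181.5]
173 [269.7 176.2] front [269.2 177.8] collar front [269.1 179.7]
178 [269.8 174.3] front [269.3 176. ] collar front [269.1 177.9]
[[137, 136, 140], [141, 141, 143], [140, 139, 143], [142, 138, 142], [141, 140, 144], [142, 141, 145], [142, 138, 141], [142, 141, 143], [141, 141, 144], [143, 142, 143], [143, 119, 122], [143, 77, 77], [145, 59, 54], [145, 70, 69], [145, 108, 107], [141, 135, 137], [141, 140, 142], [144, 143, 146], [141, 140, 142], [143, 141, 144], [140, 138, 140], [120, 119, 121], [93, 90, 92], [68, 63, 68], [57, 54, 53], [56, 53, 55], [57, 55, 53], [59, 56, 55], [101, 96, 93], [179, 178, 172], [234, 232, 226], [251, 248, 243], [255, 255, 252], [255, 255, 251], [254, 251, 246]]
```

View pics/c5.png

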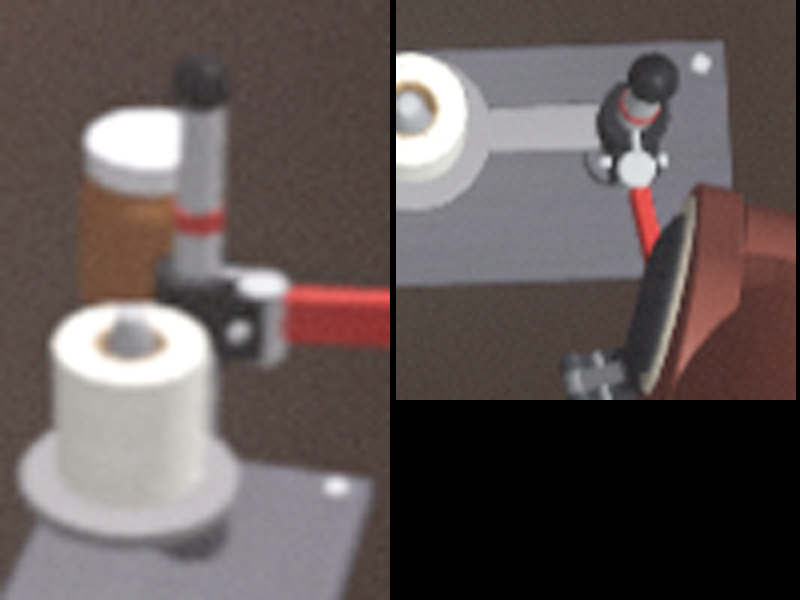

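The side view shows the band centred at row 177.2 and the collar/post junction at row 186.7, so about 26 mm remain. The roll is still seated. I'll go up 20 mm and look again.

{"fn": "carry_out", "kwargs": {"increments": [[0.1,0,0,-0.004,0,0,0],[0.1,0,0,-0.009,0,0,0],[0.1,0,0,-0.014,0,0,0],[0.1,0,0,-0.018,0,0,0],[0.1,0,0,-0.02,0,0,0],[0.1,0,0,-0.02,0,0,0],[0.1,0,0,-0.02,0,0,0],[0.1,0,0,-0.02,0,0,0]]}}

```text
time: 14.18
position: [456.1, -141.3, 130.4]
eef_rot: [-0.0, 0.995, 0.105, 0.0]
contact_force: [2.4, -0.9, -5.5]
opening: 16.5
grip_force: 78.2
```

```bash
python3 - <<'E'
from h import *
pose()
im=np.mean([eyes.snapshot("side").astype(float) for _ in range(4)],0);cv2.imwrite("pics/s6.png",im[:,:,::-1])
old=cv2.imread("pics/s5.png")[:,:,::-1]
for u in(266,267,268,269,270): print(u,"R",im[172:188,u,0].astype(int).tolist(),"G",im[172:188,u,1].astype(int).tolist())
E
```

```text
14.18 [ 456.1 -141.3  130.4] yaw 0.21 zax [ 0.  0. -1.] F [ 2.4 -0.9 -5.5] open 16.5 grip 78.2 q [ 0.28  0.5  -0.03  2.03  0.03  0.62 -1.13]
266 R [139, 142, 150, 162, 151, 145, 137, 112, 88, 67, 57, 57, 110, 204, 255, 255] G [138, 141, 135, 113, 76, 61, 64, 79, 81, 64, 53, 54, 106, 201, 254, 255]
267 R [140, 140, 143, 147, 144, 144, 140, 115, 92, 68, 59, 53, 67, 143, 223, 255] G [138, 140, 139, 118, 79, 58, 63, 75, 82, 66, 57, 50, 65, 140, 220, 255]
268 R [142, 142, 142, 143, 143, 146, 140, 119, 93, 70, 59, 56, 55, 85, 159, 219] G [140, 141, 138, 118, 77, 60, 62, 76, 82, 67, 54, 55, 53, 81, 156, 216]
269 R [148, 147, 150, 154, 152, 151, 144, 116, 89, 65, 58, 56, 59, 57, 84, 137] G [147, 146, 143, 114, 76, 64, 68, 77, 81, 62, 56, 53, 54, 53, 83, 135]
270 R [155, 156, 163, 176, 165, 157, 142, 107, 81, 64, 60, 59, 56, 56, 53, 67] G [152, 151, 145, 108, 75, 75, 80, 81, 78, 61, 58, 54, 52, 53, 49, 63][ WARN:0@2.771] global loadsave.cpp:1063 imwrite_ Unsupported depth image for selected encoder is fallbacked to CV_8U.
```

{"fn": "carry_out", "kwargs": {"increments": [[0.1,0,0,-0.003,0,0,0],[0.1,0,0,-0.006,0,0,0],[0.1,0,0,-0.007,0,0,0],[0.1,0,0,-0.007,0,0,0],[0.1,0,0,-0.007,0,0,0],[0.1,0,0,-0.007,0,0,0]]}}

```text
time: 14.88
position: [456.1, -141.3, 137.4]
eef_rot: [-0.0, 0.995, 0.105, 0.0]
contact_force: [2.0, -1.1, -4.4]
opening: 16.1
grip_force: 78.2
```

```bash
python3 - <<'E'
from h import *
pose()
im=np.mean([eyes.snapshot("side").astype(float) for _ in range(4)],0).astype(np.uint8);cv2.imwrite("pics/s7.png",im[:,:,::-1])
for u in(266,268,269): print(u,"R",im[172:184,u,0].astype(int).tolist(),"G",im[172:184,u,1].astype(int).tolist())
cv2.imwrite("pics/c7.png",cv2.resize(im[140:240,235:300],(390,600),interpolation=cv2.INTER_CUBIC)[:,:,::-1])
E
```

```text
14.88 [ 456.1 -141.3  137.4] yaw 0.21 zax [ 0.  0. -1.] F [ 2.  -1.1 -4.4] open 16.1 grip 78.2 q [ 0.28  0.48 -0.03  2.02  0.03  0.64 -1.13]
266 R [140, 141, 149, 162, 134, 99, 70, 64, 59, 91, 188, 254] G [139, 140, 135, 114, 87, 83, 67, 61, 55, 90, 185, 252]
268 R [142, 143, 143, 142, 130, 100, 74, 61, 61, 58, 79, 145] G [140, 142, 139, 119, 87, 83, 71, 58, 58, 57, 78, 142]
269 R [149, 149, 150, 152, 130, 98, 74, 62, 60, 61, 58, 78] G [149, 148, 143, 114, 84, 83, 71, 59, 58, 58, 57, 75]
```

View pics/c7.png

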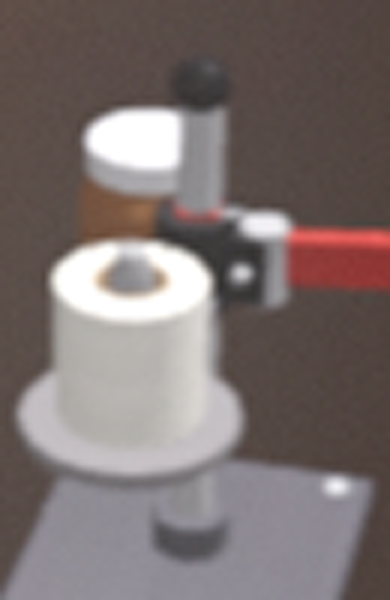

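The collar's top edge now covers the lower half of the red band (junction row 177.0, target 177.2), and the roll is still seated. Next I'll work out the arc for shutting the lever.

```bash
cat >> h.py <<'E'
PIV=np.array([553.2,-119.5])
def arc(th):
    o=sensors.get_obs();p=o["position"];v=p[:2]-PIV
    o_yaw=None
    for t in th:
        c,s=np.cos(t),np.sin(t);w=PIV+np.array([c*v[0]-s*v[1],s*v[0]+c*v[1]])
        q=o["eef_rot"];M=R.from_quat([q[1],q[2],q[3],q[0]])
        print(round(t,3),(M.inv().apply([w[0]-p[0],w[1]-p[1],0])/1000).round(4).tolist())
    print("r",np.hypot(*v),"ang",np.degrees(np.arctan2(v[1],v[0]))%360)
E
python3 -c "
from h import *
pose();arc(np.arange(1,13)*.05)"
```

```text
15.08 [ 456.  -141.4  137.3] yaw 0.21 zax [ 0.  0. -1.] F [ 2.3 -0.4 -5.4] open 16.1 grip 78.2 q [ 0.28  0.48 -0.03  2.02  0.03  0.64 -1.13]
0.05 [0.0002, 0.005, -0.0]
0.1 [0.0006, 0.0099, -0.0]
0.15 [0.0013, 0.0149, -0.0]
0.2 [0.0022, 0.0198, -0.0]
0.25 [0.0034, 0.0246, -0.0]
0.3 [0.0048, 0.0294, -0.0]
0.35 [0.0064, 0.0341, -0.0]
0.4 [0.0083, 0.0387, -0.0]
0.45 [0.0104, 0.0432, -0.0]
0.5 [0.0127, 0.0476, -0.0]
0.55 [0.0153, 0.0519, -0.0]
0.6 [0.018, 0.056, -0.0]
r 99.5812080195516 ang 192.6793232827597
```

{"fn": "carry_out", "kwargs": {"increments": [[0.1,0.0002,0.005,0,0,0,-0.05],[0.1,0.0006,0.0099,0,0,0,-0.1],[0.1,0.0013,0.0149,0,0,0,-0.15],[0.1,0.0022,0.0198,0,0,0,-0.2],[0.1,0.0034,0.0246,0,0,0,-0.25],[0.1,0.0048,0.0294,0,0,0,-0.3],[0.1,0.0064,0.0341,0,0,0,-0.35],[0.1,0.0083,0.0387,0,0,0,-0.4],[0.1,0.0104,0.0432,0,0,0,-0.45],[0.1,0.0127,0.0476,0,0,0,-0.5],[0.1,0.0127,0.0476,0,0,0,-0.5],[0.1,0.0127,0.0476,0,0,0,-0.5]]}}

```text
time: 16.08
position: [478.4, -185.6, 137.2]
eef_rot: [0.0, 0.938, 0.347, 0.0]
contact_force: [2.8, -1.3, -5.9]
opening: 16.6
grip_force: 78.2
```

```bash
python3 -c "
from h import *
pose();arc(np.arange(1,12)*.05)"
```

```text
16.08 [ 478.4 -185.6  137.2] yaw 0.708 zax [ 0. -0. -1.] F [ 2.8 -1.3 -5.9] open 16.6 grip 78.2 q [ 0.45  0.53 -0.18  1.92  0.14  0.7  -0.68]
0.05 [0.0002, 0.005, 0.0]
0.1 [0.0007, 0.01, 0.0]
0.15 [0.0013, 0.0149, 0.0]
0.2 [0.0023, 0.0198, 0.0]
0.25 [0.0035, 0.0246, 0.0]
0.3 [0.0049, 0.0294, 0.0]
0.35 [0.0066, 0.0341, 0.0]
0.4 [0.0085, 0.0387, 0.0]
0.45 [0.0106, 0.0432, 0.0]
0.5 [0.0129, 0.0476, 0.0]
0.55 [0.0155, 0.0519, 0.0]
r 99.76719252432994 ang 221.45652556969273
```

{"fn": "carry_out", "kwargs": {"increments": [[0.1,0.0002,0.005,0,0,0,-0.05],[0.1,0.0006,0.01,0,0,0,-0.1],[0.1,0.0013,0.0149,0,0,0,-0.15],[0.1,0.0022,0.0198,0,0,0,-0.2],[0.1,0.0034,0.0246,0,0,0,-0.25],[0.1,0.0048,0.0294,0,0,0,-0.3],[0.1,0.0065,0.0341,0,0,0,-0.35],[0.1,0.0084,0.0387,0,0,0,-0.4],[0.1,0.0105,0.0432,0,0,0,-0.45],[0.1,0.0128,0.0476,0,0,0,-0.5],[0.1,0.0128,0.0476,0,0,0,-0.5],[0.1,0.0128,0.0476,0,0,0,-0.5]]}}

```text
time: 17.08
position: [518.2, -213.7, 137.0]
eef_rot: [-0.0, 0.823, 0.568, -0.001]
contact_force: [0.5, -2.4, -5.3]
opening: 16.0
grip_force: 78.2
```

```bash
python3 -c "
from h import *
pose();arc(np.arange(1,10)*.05)"
```

```text
17.08 [ 518.2 -213.7  137. ] yaw 1.207 zax [-0.001 -0.001 -1.   ] F [ 0.5 -2.4 -5.3] open 16.0 grip 78.2 q [ 0.56  0.61 -0.32  1.79  0.26  0.79 -0.26]
0.05 [0.0002, 0.005, -0.0]
0.1 [0.0006, 0.01, -0.0]
0.15 [0.0013, 0.015, -0.0]
0.2 [0.0022, 0.0199, -0.0]
0.25 [0.0033, 0.0248, -0.0]
0.3 [0.0047, 0.0297, -0.0]
0.35 [0.0064, 0.0344, -0.0]
0.4 [0.0083, 0.0391, -0.0]
0.45 [0.0104, 0.0436, -0.0]
r 100.50516492177854 ang 249.6481641174649
```

{"fn": "carry_out", "kwargs": {"increments": [[0.1,0.0002,0.005,0,0,0,-0.05],[0.1,0.0006,0.01,0,0,0,-0.1],[0.1,0.0013,0.015,0,0,0,-0.15],[0.1,0.0022,0.0199,0,0,0,-0.2],[0.1,0.0033,0.0248,0,0,0,-0.25],[0.1,0.0047,0.0297,0,0,0,-0.3],[0.1,0.0064,0.0344,0,0,0,-0.35],[0.1,0.0079,0.0382,0,0,0,-0.39],[0.1,0.0079,0.0382,0,0,0,-0.39],[0.1,0.0079,0.0382,0,0,0,-0.39]]}}

```text
time: 17.92
position: [556.5, -220.4, 136.8]
eef_rot: [-0.0, 0.698, 0.716, -0.001]
contact_force: [-1.0, -3.2, -5.8]
opening: 16.0
grip_force: 78.4
```

```bash
python3 - <<'E'
from h import *
pose();arc([.02,.04])
im=eyes.snapshot("side");cv2.imwrite("pics/s8.png",im[:,:,::-1])
it=eyes.snapshot("wrist");cv2.imwrite("pics/w8.png",it[:,:,::-1])
for u in(266,268,269): print(u,"R",im[172:184,u,0].tolist())
o=np.zeros((600,800,3),np.uint8);o[:,:390]=cv2.resize(im[140:240,235:300],(390,600),interpolation=cv2.INTER_CUBIC)
o[:300,398:798]=cv2.resize(it,(400,300));cv2.imwrite("pics/c8.png",o[:,:,::-1])
E
```

```text
17.92 [ 556.5 -220.4  136.8] yaw 1.597 zax [-0.002 -0.002 -1.   ] F [-1.  -3.2 -5.8] open 16.0 grip 78.4 q [ 0.6   0.67 -0.43  1.68  0.35  0.87  0.05]
0.02 [0.0, 0.002, -0.0]
0.04 [0.0001, 0.004, -0.0]
r 100.93449813641274 ang 271.85099218863445
266 R [139, 141, 152, 163, 143, 107, 77, 67, 58, 83, 173, 249]
268 R [144, 143, 144, 146, 141, 105, 83, 64, 58, 57, 69, 124]
269 R [149, 146, 150, 156, 142, 107, 82, 66, 61, 64, 55, 67]
```

View pics/c8.png

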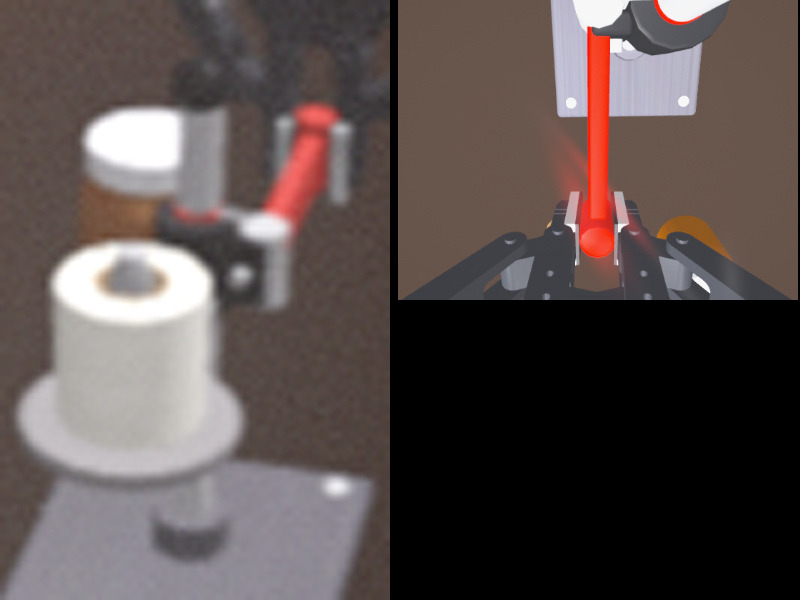

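The collar is still at mid-band (row 177.2), and the lever now points along the post's -y. I'll nudge it to feel for the stop.

{"fn": "carry_out", "kwargs": {"increments": [[0.1,0,0.002,0,0,0,-0.02],[0.1,0.0001,0.004,0,0,0,-0.04],[0.1,0.0001,0.004,0,0,0,-0.04],[0.1,0.0001,0.004,0,0,0,-0.04],[0.1,0.0001,0.004,0,0,0,-0.04]]}}

```text
time: 18.43
position: [558.8, -220.5, 136.6]
eef_rot: [-0.002, 0.683, 0.73, -0.002]
contact_force: [-5.2, -4.5, -6.2]
opening: 16.2
grip_force: 78.7
```

```bash
python3 -c "
from h import *
pose();arc([.02])"
```

```text
18.43 [ 558.8 -220.5  136.6] yaw 1.637 zax [-0.006 -0.001 -1.   ] F [-5.2 -4.5 -6.2] open 16.2 grip 78.7 q [ 0.6   0.68 -0.44  1.67  0.36  0.88  0.09]
0.02 [-0.0, 0.002, -0.0]
r 101.17792565396456 ang 273.1818048678111
```

{"fn": "carry_out", "kwargs": {"increments": [[0.1,0,0.002,0,0,0,-0.01],[0.1,0,0.004,0,0,0,-0.01],[0.1,0,0.004,0,0,0,-0.01],[0.1,0,0.004,0,0,0,-0.01],[0.1,0,0.004,0,0,0,-0.01]]}}

```text
time: 18.85
position: [559.1, -220.6, 136.3]
eef_rot: [-0.005, 0.68, 0.733, -0.005]
contact_force: [-11.1, -4.1, -1.0]
opening: 16.7
grip_force: 79.9
```

```bash
python3 - <<'E'
from h import *
pose()
im=eyes.snapshot("side");cv2.imwrite("pics/s9.png",im[:,:,::-1])
for u in(266,268,269): print(u,"R",im[172:184,u,0].tolist())
w=eyes.snapshot("wrist");c=eyes.camera_info("wrist");_,m=blobs(w,(0,150,60),(6,255,255))
# lever direction from two blade centreline points at blade top plane z
pts=[]
for r in range(60,240,20):
    x=np.where(m[r,230:340])[0]+230
    if len(x): pts.append(plane(c,((x.min()+x.max())/2,r),136.6+19+11)[:2])
pts=np.array(pts);d=np.polyfit(pts[:,1],pts[:,0],1);print("lever dx/dy",d[0])
# base plate not moved; carrier arm direction from top view
E
```

```text
18.85 [ 559.1 -220.6  136.3] yaw 1.646 zax [-0.014 -0.001 -1.   ] F [-11.1  -4.1  -1. ] open 16.7 grip 79.9 q [ 0.6   0.68 -0.44  1.66  0.36  0.89  0.09]
266 R [142, 140, 155, 163, 143, 103, 82, 68, 61, 90, 179, 245]
268 R [143, 144, 144, 145, 136, 105, 82, 67, 59, 56, 69, 124]
269 R [149, 148, 150, 156, 146, 105, 78, 68, 62, 63, 63, 64]
lever dx/dy -0.04700540525058444
```

The force rose to 11 N with no further motion, so the lever is at its stop with the collar at mid-band. I'll hold briefly and hand in.

{"fn": "carry_out", "kwargs": {"increments": [[0.1,0,0,0,0,0,0],[0.1,0,0,0,0,0,0],[0.1,0,0,0,0,0,0],[0.1,0,0,0,0,0,0]]}}

```text
time: 19.28
position: [559.1, -220.6, 136.4]
eef_rot: [-0.005, 0.68, 0.733, -0.005]
contact_force: [-10.8, -5.5, -0.4]
opening: 16.2
grip_force: 79.9
```

```bash
python3 -c "
from h import *
from workcell import finish_job
pose();print(finish_job())"
```

```text
19.28 [ 559.1 -220.6  136.4] yaw 1.646 zax [-0.014 -0.001 -1.   ] F [-10.8  -5.5  -0.4] open 16.2 grip 79.9 q [ 0.6   0.68 -0.44  1.66  0.36  0.89  0.09]
the job is handed in; nothing more can be done
None
```

The job is handed in at 19.3 s: the fresh roll is seated on the tray and let go, the collar's top edge is at the middle of the red band, and the lever is shut against its stop and still gripped; no verdict was returned.

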